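# Pin the hidden die bar by feel

### The job

Take the square-headed locking pin out of the wooden rack, put its foot down through the wide mouth of the slotted guide block, and draw it along the slot, foot on the bar below, until it drops into the keyway hidden under the cover. Stop there and leave the pin standing fully home in the keyway, let go. Feel for it gently: do not press or ram the pin hard against the block, and leave the other tools where they are.

Things in the scene. Friction and masses are not known exactly. Their poses are not given: they have to be found in the camera images.
- pin_grip (a point): handle centre of the locking pin, the only piece in the rack with a SQUARE head: bare steel, 0.22 kg, handle 22 x 22 mm, 42 mm tall, on a 10 mm round stem with a round disc foot 24 mm across, 9 mm thick. Unloaded, the foot's underside is 71 mm below this point, the pin's top 21 mm above. z: the pin's axis (up); x, y square to the flats. Starts upright, foot on the floor of any rack hole
- pin: the same pin; origin at the centre of the underside of its unloaded foot, same axes. Stem and foot are spring-loaded: pressed down, they slide up into the handle by up to 5 mm. The spring starts to give at 3.5 N and is fully in at 7 N; beyond that the pin is rigid
- block: guide block, a low steel housing fixed to the bench, 400 mm long (its x), 90 mm wide (y), 45 mm high; origin on the bench under its middle. Its 6 mm cover has a square mouth and a slot along its centre line, running to +x. Under it a channel 34 mm wide, whose floor is the flat top of a fixed die bar, 26 mm above the bench (13 mm below the cover). Two studs, 30 mm tall, stand on it at x = +150 mm
- block_mouth (a point): centre of the mouth, a 32 x 32 mm opening in the block's cover at x = -90 mm, level with the cover's top (45 mm above the bench); axes as the block's. From 16 to 32 mm further along +x the opening narrows from 32 to 15 mm, the width of the slot. The pin's foot enters only at the mouth; along the slot it slides under the cover and cannot be lifted out
- slot_end (a point): closed far end of the 15 mm slot, at x = +90 mm in the block, level with the cover's top. Under the slot a square-edged keyway 34 mm wide (along x) and 12 mm deep crosses the bar; its centre is somewhere between block x = -30 and +60 mm, different each time. A foot fully home in it has its underside 14 mm above the bench. Block and bar are bare, rigid steel
- rack: wooden tool rack fixed to the bench, 55 mm (its x) by 190 mm (its y), 30 mm high, origin on the bench under its middle. Three equal holes 28 mm wide and 22 mm deep in a row along y, at y = -63, 0 and +63 mm
- punch: bystander: plain round steel punch 24 mm thick, 98 mm tall, standing in a rack hole; origin at its foot
- drift: bystander: tapering round steel drift 23 mm thick at its foot, 112 mm tall, standing in a rack hole; origin at its foot
- hammer: bystander: forging hammer lying on the bench, wooden handle along its x, 285 mm long, 38 mm high
- wirebrush: bystander: wire brush with a wooden back 240 mm long along its x, 36 mm high
- stock: bystander: flat steel bar 220 x 25 x 12 mm, long side along its x
- die: bystander: loose steel die block 70 x 60 x 35 mm with a 12 mm radius rib on top
- tin: bystander: open steel tin 84 mm across, 100 mm high; origin at its underside
Things that resemble listed ones, but are neither listed nor needed, are in the scene too. What is shaped like the pin but red is not meant.

How it is judged (in metres and radians):
On the way, in this order (a step that is already met when the one before it is completed fails the run):
1. the held pin's foot is down through the mouth, at the level of the bar (contact force between the fingers and pin above 1 N and x of pin_grip in the frame of block between -0.108 and -0.072 m and y of pin_grip in the frame of block between -0.012 and 0.012 m and z of pin_grip in the frame of block between 0.088 and 0.102 m), for 0.1 s.
2. the held pin is drawn along under the cover, its foot on the bar, not yet in the keyway (contact force between the fingers and pin above 1 N and contact force between pin and block above 0.3 N and x of pin_grip in the frame of block between -0.06 and 0.1 m and z of pin_grip in the frame of block between 0.0895 and 0.101 m), for 0.2 s.
3. the foot has dropped into the keyway (x of pin_grip in the frame of block between -0.05 and 0.08 m and z of pin_grip in the frame of block between 0.078 and 0.0888 m), for 0.2 s.
At the end, for the whole second after the job is handed in: the pin stands in the keyway of the guide block, fully down (handle centre 85 mm above the bench, less than 3.8 mm too high), upright within 0.15 rad, at rest and let go (all of step 3 and y of pin_grip in the frame of block between -0.015 and 0.015 m and angle between pin's own z axis and vertical below 0.15 rad and linear speed of pin below 0.02 m/s and contact force between the fingers and pin below 0.05 N); the robot touches nothing.
It fails at once if the pin is pressed or rammed against the guide block with more than 25 N (contact force between pin and block above 25 N).
It fails at once if another tool is moved by more than 30 mm (distance of any of punch, drift, hammer, wirebrush, stock, die, tin from where it was at the start of the episode above 0.03 m).
It fails at once if the gripper or arm pushes on the guide block with more than 25 N (contact force between any of the arm, the fingers and block above 25 N).
It also fails if it takes over 72 s, if anything falls off the work surface, if the arm or the gripper's body presses on something with over 40 N, if the wrist force passes 120 N, or if a joint passes its speed limit or range.

### The arm

A 6-joint arm with a two-finger parallel gripper is mounted at the origin on the work surface. World frame = base frame: x ahead of the robot, y to its left, z up, the work surface at z = 0. Lengths are in mm, angles in rad, forces in N, time in s.
With the tool pointing down it reaches from about 275 to 775 mm from the base axis. Payload 14.6 kg.
Tool frame: the origin (TCP) lies on the centre line of the jaws, within the pads' length; the fingertips stand manip.tips_ahead ahead of it and the grasp point (between the pads) is the TCP (manip.tips_ahead is the distance from the TCP to the fingertips, in mm); y points along the fingers, x is the direction in which the jaws open and shut, and the axes are right-handed (so a half turn about y gives the same grasp; the last joint's range is limited). The gripper opens to 85 mm and grips with 20 to 120 N. Pads are 22 mm wide; open, the fingers measure 114 mm over their backs; the gripper's body (76 mm by 85 mm) begins 54 mm behind the grasp point. The pads swing forward as they close: fully open they stand 13 mm farther back than shut.
Start: joints at [-1.402, 0.263, -0.048, 1.259, 0, 1.415], TCP at [167.034, -497.723, 250.278] pointing down, gripper open.
Joint ranges: [-2.65, 2.65], [-0.89, 1.7], [-1.18, 1.37], [-2.13, 2.11], [-1.35, 1.29], [-3.14, 3.14]. Speed limits (rad/s): [1.89, 1.89, 2.57, 2.79, 3.14, 3.14].

### API

Orientations are given as a 3x3 rotation matrix whose columns are the frame's x, y, z axes.
In Python, from workcell import manip gives the robot as it stands.
- The arm moves only by the tool servo_tool, never from a script. Its argument "targets" is a list of rows, each an object of numbers: "x", "y", "z": the shift along the tool's x, y, z in mm; "rx", "ry", "rz": the turn, a rotation vector about the tool's x, y, z in rad. A call has 1 to 20 rows; each row is the pose to reach, as a shift and turn from the pose commanded when the call began, along the tool's axes at that moment; what a row does not reach only later rows make up. A row lasts 1/12 s, in which the tool goes at most 41.7 mm and 7.16 degrees, less where a joint would pass 70% of its speed; a pose out of reach is approached as far as the arm can. A call with a gripper value outside its range is refused whole. "grip" is the finger opening in mm, from 0 to 85.4, set as the call begins (left out, the last holds). The fingers move at their own pace and stop on an object; "grip_force" is the grip in N (left out, the last holds). Time passes only in rows, so rows that repeat a pose let the fingers close. It gives the time, the measured TCP pose, the force and the opening at its end, in the units of the state.
- manip.get_state(): the state, without advancing time (a new reading comes with each control period).
- manip.grab_frame(name): name is "scene" or "top" or "wrist"; returns (picture, depth): 400x640x3 uint8, blue, green, red; 400x640 float32, mm along the optical axis (not along the pixel's ray), 0 where there is no reading.
- manip.camera_info(name): a dict with "intrinsics" (3x3 intrinsics, pixels), "k1" (the pictures are not rectified: a ray, as slopes to the right and down, at radius r is drawn at 1 + k1 r^2 times it, then the intrinsics apply), "rvec" (rotation vector, rad) and "tvec" (3), from world to camera coordinates, as OpenCV has them. Camera axes: x right, y down, z forward; pixel columns grow to the right and rows downward; lengths in mm; the calibration is good to about 2 mm. A picture is of the moment at which its call begins: read the wrist's pose just before it. camera_info takes no time and is no camera call; for the wrist camera it gives the pose at the moment of the call.
- manip.finish_job(): hands the job in, once; it reports no verdict.
The state is a dict: "t": time; "qpos": joint angles; "dq": joint speeds; "joint_torque": joint torques, N m; "tcp_pos": TCP position; "tcp_rot": TCP orientation; "wrist_force": force on the tool from outside, world axes, zero at the start; "wrist_torque": the same for the moment, N m; "finger_gap": opening from 0.0 (shut) to 1.0 (fully open).
Only numpy, scipy, OpenCV 4.12 (cv2) and the standard library are available. Lean on these libraries where they do the work, as an engineer would, in place of code of your own. Each camera call takes 0.05 s, during which the arm holds its last target. There are 200 camera calls.

## Working session

There is one attempt and no reset: what is moved stays moved. The work goes in short steps, Python scripts to look and compute and a tool call to move; the robot and the scene stay as the last step left them, time stands still between calls to the robot, and variables do not carry over. Pictures are saved under pics/ and viewed, about 8 in all and at most 12, crops included, and the job is handed in when it is done.

Besides the shell and the picture viewer there is one more tool, called after "Request:" by a JSON object that holds its "op" and its "data", one argument or row to a line. servo_tool: Moves the arm, as the interface text tells. Its arguments: {"type":"object","properties":{"targets":{"type":"array","items":{"type":"object","properties":{"x":{"type":"number"},"y":{"type":"number"},"z":{"type":"number"},"rx":{"type":"number"},"ry":{"type":"number"},"rz":{"type":"number"}}}},"grip":{"type":"number"},"grip_force":{"type":"number"}},"required":["targets"]}

```bash
mkdir -p pics; cat > h.py <<'E'
import numpy as np, cv2
from workcell import manip
def cam(n):
    c=manip.camera_info(n);K=np.array(c["intrinsics"]);R=cv2.Rodrigues(np.array(c["rvec"],float))[0];t=np.array(c["tvec"],float).ravel()
    return K,float(c["k1"]),R,t
def und(C,uv):
    K,k1,R,t=C;uv=np.asarray(uv,float).reshape(-1,1,2)
    return cv2.undistortPoints(uv,K,np.array([k1,0,0,0.]))[:,0]
def plane(C,uv,z):
    K,k1,R,t=C;s=und(C,uv);d=np.c_[s,np.ones(len(s))]@R;o=-R.T@t
    return o+d*((z-o[2])/d[:,2])[:,None]
def pts(C,uv,dep):
    K,k1,R,t=C;s=und(C,uv);P=np.c_[s,np.ones(len(s))]*np.asarray(dep)[:,None]
    return (P-t)@R
def proj(C,P):
    K,k1,R,t=C;return cv2.projectPoints(np.asarray(P,float).reshape(-1,1,3),cv2.Rodrigues(R)[0],t,K,np.array([k1,0,0,0.]))[0][:,0]
E
python3 - <<'E'
from h import *
for n in("top","scene"):
    im,d=manip.grab_frame(n);cv2.imwrite(f"pics/{n}0.png",im);np.save(f"pics/{n}0.npy",d)
    C=cam(n);print(n,C,-C[2].T@C[3])
s=manip.get_state();print(s,manip.tips_ahead)
E
```

```text
top (array([[379.50883929,   0.        , 317.30118836],
       [  0.        , 379.50883929, 199.51190196],
       [  0.        ,   0.        ,   1.        ]]), -0.011283909834387955, array([[ 0.02031638, -0.99967418,  0.01545274],
       [-0.98784944, -0.02245322, -0.15378342],
       [ 0.15408027, -0.01214065, -0.98798374]]), array([ -53.17971508,  617.1883362 , 1105.74471298])) [ 440.39612416  -25.88006063 1188.19290143]
scene (array([[479.91091588,   0.        , 316.09644375],
       [  0.        , 479.91091588, 201.60441767],
       [  0.        ,   0.        ,   1.        ]]), -0.02798984437749225, array([[-0.32181442,  0.94678171,  0.00631372],
       [ 0.64978076,  0.2257031 , -0.72583957],
       [-0.68863666, -0.22948311, -0.68783505]]), array([ 211.11974631, -323.26453919, 1674.24641233])) [1430.93991021  257.28876002  915.63422069]
{'t': 0.1, 'qpos': array([-1.40230910e+00,  2.63477896e-01, -4.88261231e-02,  1.25941124e+00,
       -1.30499377e-05,  1.41546047e+00]), 'dq': array([ 0.0023339 , -0.00351692,  0.00194214,  0.00122704, -0.0003534 ,
       -0.00115858]), 'joint_torque': array([ 3.40001665e-03, -6.38576603e+01,  3.85061967e+01,  1.00717272e-02,
       -5.88227954e-05,  1.29699720e-05]), 'tcp_pos': array([ 166.98923386, -497.51017696,  249.88910412]), 'tcp_rot': array([[ 3.18193186e-01, -1.66962829e-04,  9.48025880e-01],
       [-9.48025458e-01,  9.03736373e-04,  3.18193203e-01],
       [-9.09891907e-04, -9.99999578e-01,  1.29277743e-04]]), 'wrist_force': array([ 0.12336459, -1.37896953,  0.79544615]), 'wrist_torque': array([-0.00706227, -0.01460565,  0.02598301]), 'finger_gap': 0.9976103245083421} 19.0
```

View pics/top0.png

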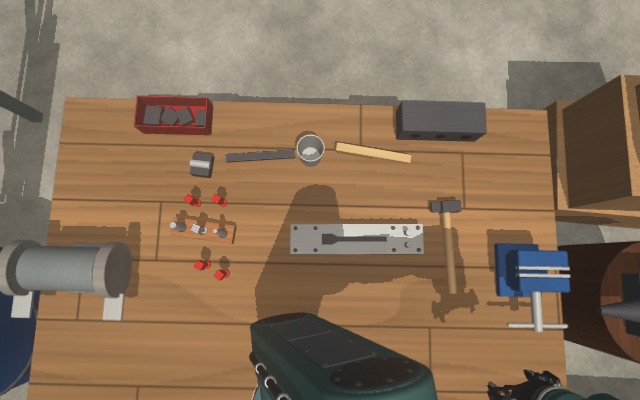

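View pics/scene0.png

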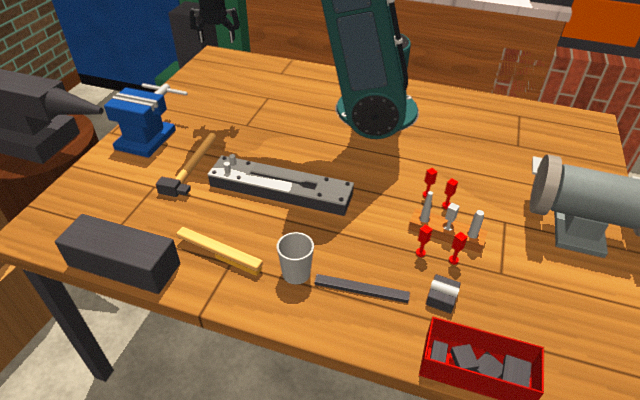

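The top view shows the rack at about (203,229), with the steel pin in the middle at (198,229) and four red decoys around it. The block spans (290–423, 239), with the mouth at about (328,239) and the studs at about (405,238). I'll zoom in next.

```bash
python3 - <<'E'
from h import *
im=cv2.imread("pics/top0.png");d=np.load("pics/top0.npy")
a=cv2.resize(im[180:290,160:250],None,fx=5,fy=5,interpolation=cv2.INTER_CUBIC)[:300*2][:,:450]
b=cv2.resize(im[215:265,280:435],None,fx=5,fy=5,interpolation=cv2.INTER_CUBIC)
o=np.zeros((560,800,3),np.uint8)
a=cv2.resize(im[185:285,160:245],None,fx=3,fy=3,interpolation=cv2.INTER_CUBIC)
o[:300,:255]=a;o[305:555,:775]=b
sc=cv2.imread("pics/scene0.png")[155:270,400:500];o[:300,300:560]=cv2.resize(sc,(260,300),interpolation=cv2.INTER_CUBIC)
cv2.imwrite("pics/z1.png",o)
C=cam("top")
vv,uu=np.mgrid[0:400,0:640];P=pts(C,np.c_[uu.ravel(),vv.ravel()],d.ravel()).reshape(400,640,3)
Z=P[...,2]
# block
m=np.zeros(Z.shape,np.uint8);m[200:275,275:440]=1
k=(m>0)&(np.abs(Z-45)<5);print("block z",np.median(Z[k]),k.sum())
r=cv2.minAreaRect(np.argwhere(k)[:,::-1].astype(np.float32));print(r)
bp=cv2.boxPoints(r);w=plane(C,bp,45);print(w,w.mean(0),np.linalg.norm(np.diff(w,axis=0),axis=1))
for n,(u,v) in dict(a=(178,226),b=(198,229),c=(220,231)).items():
    q=Z[v-10:v+10,u-12:u+12];print(n,np.sort(q.ravel())[-30:].round())
E
```

```text
block z 45.43374102544054 3396
((357.0, 238.5), (29.0, 132.0), 90.0)
[[ 542.15727133   37.85864715   45.        ]
 [ 550.78332259 -362.15310941   45.        ]
 [ 463.55114519 -360.22774595   45.        ]
 [ 455.55818311   35.18972477   45.        ]] [ 503.01248055 -162.33312086   45.        ] [400.10475396  87.25342284 395.49824727]
a [ 105.  105.  105.  105.  105.  106.  106.  106.  106.  106.  106.  106.
  106.  107.  107.  107.  107.  108.  108.  108.  108.  108.  108.  109.
  109.  109.  109.  111. 1188. 1188.]
b [ 100.  100.  100.  101.  101.  101.  101.  101.  101.  101.  101.  101.
  101.  101.  102.  102.  102.  102.  103.  103.  103.  103.  103.  104.
  104.  104.  107. 1188. 1188. 1188.]
c [ 102.  105.  105.  110.  110.  111.  112.  112.  113.  114.  117.  118.
  118.  118.  119.  119.  119.  119.  120.  120.  121.  122.  122.  122.
  123.  124.  125. 1188. 1188. 1188.]
```

View pics/z1.png

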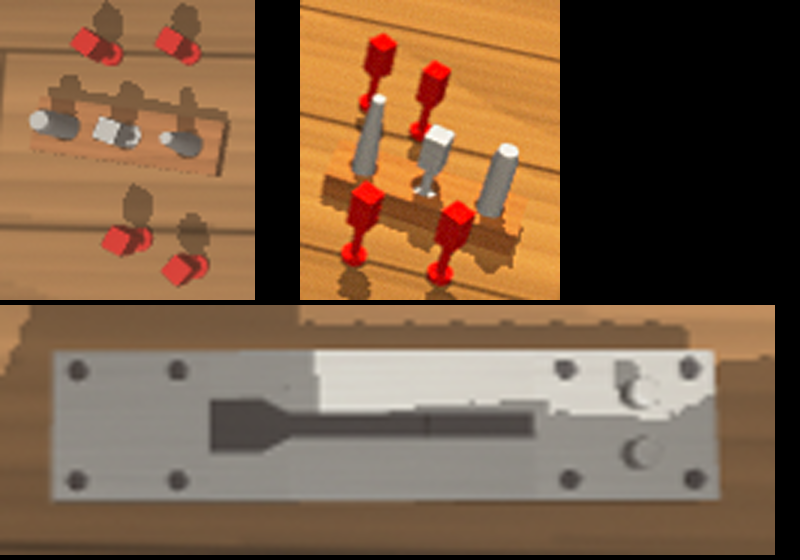

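```bash
python3 - <<'E'
from h import *
im=cv2.imread("pics/top0.png");C=cam("top")
# light pixels of square head top
roi=im[222:234,188:210];g=roi.min(2);ys,xs=np.where(g>170);print(g[:, :])
uv=np.c_[xs+188,ys+222];print(uv.mean(0));print(plane(C,[uv.mean(0)],100))
print("rack corners",plane(C,[(173,217),(236.5,224),(233,244),(169.5,234)],30))
print("reds top z~92",plane(C,[(192,199),(219,198.5),(200,265),(221,274)],92))
W=cam("wrist");s=manip.get_state();R=s["tcp_rot"];print("cam in tool",R.T@(-W[2].T@W[3]-s["tcp_pos"]),"axes(rows cam) in tool\n",(W[2]@R).round(3),W[0])
E
```

```text
[[ 82  83  83  83  83  84  83  83  82  59  59  59  58  59  58  58  57  58
   78  78  79  78]
 [ 81  82  82  82  82  87  86  84  82  60  60  60  60  59  59  60  59  61
   81  81  80  79]
 [ 83  83  83  82  91 195 184 127  75  69  61  60  60  59  60  59  60  62
   83  83  83  82]
 [ 83  82  83  85  97 178 179 181 188 191 109  75  64  57  52  53  61  83
   84  83  83  84]
 [ 80  80  79  82 148 179 179 181 181 180 182 183  92  68  56  57  73  78
   84  84  84  84]
 [ 82  81  80  89 189 180 182 178 181 181 181 179  76  89  90  88 116 157
  105  83  83  84]
 [ 81  81  83 137 180 179 180 183 179 182 185 115  88  89  89  99 130 182
  124  80  80  81]
 [ 83  83  89 185 179 180 180 180 183 181 177  79  89  88  88  84 103 187
  182  78  80  80]
 [ 84  84  97 180 180 179 181 182 181 180 145  89  89  89  88  84  95 163
  181  78  81  81]
 [ 83  84  83  71 100 153 181 180 183 185  90  88  89  88  95 103 128 183
  108  80  83  83]
 [ 81  81  81  83  83  83  95 138 198 184  88  88  89  95 158 160 186 181
   85  84  84  84]
 [ 81  81  80  81  80  81  81  80  81  78  87  85  93  97 121 121 120  96
   86  86  86  86]]
[196.28070175 228.21052632]
[[519.25829659 304.86981248 100.        ]]
rack corners [[556.96642654 399.41719993  30.        ]
 [539.8518755  204.75035453  30.        ]
 [479.03902069 212.1285213   30.        ]
 [504.99130662 405.96463089  30.        ]]
reds top z~92 [[604.56633331 325.60089743  92.        ]
 [607.82426439 247.23814903  92.        ]
 [415.75491311 289.64488971  92.        ]
 [391.92393584 228.73536196  92.        ]]
cam in tool [   0.54942391 -124.82339481   83.00322121] axes(rows cam) in tool
 [[ 1.     0.    -0.001]
 [-0.001 -0.322 -0.947]
 [-0.     0.947 -0.322]] [[317.74669694   0.         317.68933895]
 [  0.         317.74669694 201.34221905]
 [  0.           0.           1.        ]]
```

Request:
{"op": "servo_tool", "data": {
  "targets": [
    {"x": -30, "z": 60, "y": -10},
    {"x": -60, "z": 120, "y": -25},
    {"x": -80, "z": 160, "y": -40},
    {"x": -100, "z": 200, "y": -50},
    {"x": -120, "z": 240, "y": -60},
    {"x": -140, "z": 280, "y": -60},
    {"x": -160, "z": 320, "y": -60},
    {"x": -180, "z": 360, "y": -60},
    {"x": -195, "z": 395, "y": -60},
    {"x": -205, "z": 415, "y": -60},
    {"x": -211, "z": 425, "y": -60},
    {"x": -211, "z": 425, "y": -60},
    {"x": -211, "z": 425, "y": -60},
    {"x": -211, "z": 425, "y": -60}
  ]
}}

```text
validation failed for argument at $.ta...
```

```bash
python3 - <<'E'
from h import *
C=cam("wrist");im,d=manip.grab_frame("wrist");cv2.imwrite("pics/w1.png",im);np.savez("pics/w1.npz",d=d,K=C[0],k=C[1],R=C[2],t=C[3])
vv,uu=np.mgrid[0:400,0:640];P=pts(C,np.c_[uu.ravel(),vv.ravel()],d.ravel()).reshape(400,640,3);Z=P[...,2]
k=(np.abs(Z-45)<4)&(np.hypot(P[...,0]-503,P[...,1]+162)<260)&(d>0)
k=cv2.morphologyEx(k.astype(np.uint8),cv2.MORPH_CLOSE,np.ones((9,9)))
cs=max(cv2.findContours(k,0,1)[0],key=cv2.contourArea)[:,0].astype(float)
w=plane(C,cs,45);r=cv2.minAreaRect(w[:,:2].astype(np.float32));print(r,cv2.boxPoints(r),Z[k>0].mean())
print(manip.get_state()["tcp_pos"],manip.get_state()["wrist_force"])
E
```

```text
Traceback (most recent call last):
ValueError: max() iterable argument is empty
```

View pics/w1.png

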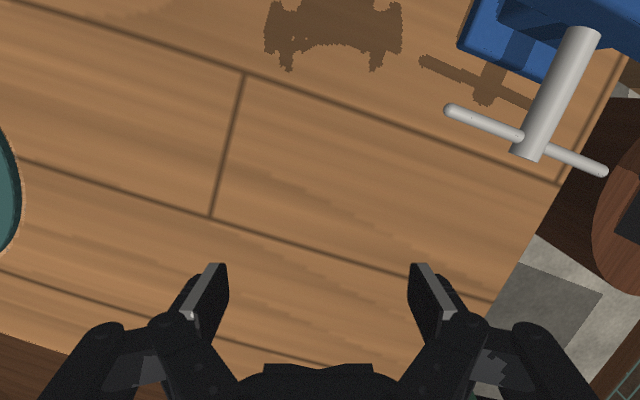

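The move was refused, so this wrist picture (only bench and vice) is still from the start pose. The rows may need every field filled, so I'll retry that way.

Request:
{"op": "servo_tool", "data": {
  "targets": [
    {"x": -100, "y": -30, "z": 200, "rx": 0, "ry": 0, "rz": 0},
    {"x": -100, "y": -30, "z": 200, "rx": 0, "ry": 0, "rz": 0},
    {"x": -100, "y": -30, "z": 200, "rx": 0, "ry": 0, "rz": 0},
    {"x": -100, "y": -30, "z": 200, "rx": 0, "ry": 0, "rz": 0},
    {"x": -211, "y": -60, "z": 425, "rx": 0, "ry": 0, "rz": 0},
    {"x": -211, "y": -60, "z": 425, "rx": 0, "ry": 0, "rz": 0},
    {"x": -211, "y": -60, "z": 425, "rx": 0, "ry": 0, "rz": 0},
    {"x": -211, "y": -60, "z": 425, "rx": 0, "ry": 0, "rz": 0},
    {"x": -211, "y": -60, "z": 425, "rx": 0, "ry": 0, "rz": 0},
    {"x": -211, "y": -60, "z": 425, "rx": 0, "ry": 0, "rz": 0},
    {"x": -211, "y": -60, "z": 425, "rx": 0, "ry": 0, "rz": 0},
    {"x": -211, "y": -60, "z": 425, "rx": 0, "ry": 0, "rz": 0},
    {"x": -211, "y": -60, "z": 425, "rx": 0, "ry": 0, "rz": 0},
    {"x": -211, "y": -60, "z": 425, "rx": 0, "ry": 0, "rz": 0},
    {"x": -211, "y": -60, "z": 425, "rx": 0, "ry": 0, "rz": 0}
  ]
}}

```text
t: 1.4
tcp_pos: [502.4, -162.7, 310.0]
tcp_rot: [[0.318, -0.001, 0.948], [-0.948, 0.0, 0.318], [-0.0, -1.0, -0.001]]
wrist_force: [0.1, -0.3, 0.3]
finger_gap: 0.999
```

```bash
cat > blk.py <<'E'
from h import *
import sys
C=cam("wrist");im,d=manip.grab_frame("wrist");cv2.imwrite(sys.argv[1],im);np.savez("pics/w1.npz",d=d,K=C[0],k=C[1],R=C[2],t=C[3])
vv,uu=np.mgrid[0:400,0:640];P=pts(C,np.c_[uu.ravel(),vv.ravel()],d.ravel()).reshape(400,640,3);Z=P[...,2]
k=(np.abs(Z-45)<6)&(np.hypot(P[...,0]-503,P[...,1]+162)<260)&(d>0)
k=cv2.morphologyEx(k.astype(np.uint8),cv2.MORPH_CLOSE,np.ones((9,9)))
cs=max(cv2.findContours(k,0,1)[0],key=cv2.contourArea)[:,0].astype(float)
w=plane(C,cs,45);r=cv2.minAreaRect(w[:,:2].astype(np.float32));print(r,cv2.boxPoints(r),Z[k>0].mean())
E
python3 blk.py pics/w2.png
```

```text
((503.4886169433594, -160.2655792236328), (91.94905853271484, 402.5397033691406), 1.3628214597702026) [[ 452.7402     39.85391 ]
 [ 462.314    -362.57196 ]
 [ 554.23706  -360.38507 ]
 [ 544.6632     42.040802]] 47.990590023932164
```

View pics/w2.png

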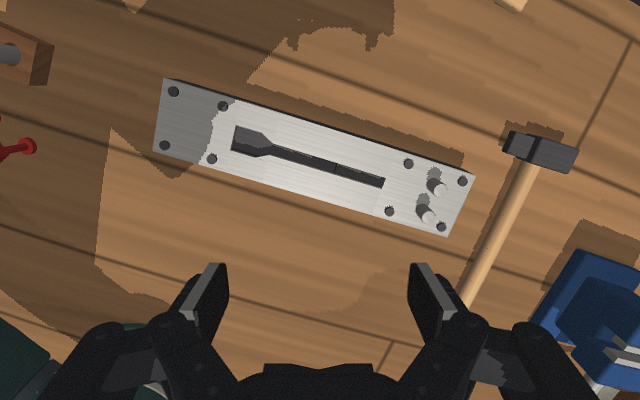

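The wrist view shows the block clearly, with the mouth at about (248,139), the slot end at about (384,182) and the studs at about (435,187) and (428,212). I'll check the mouth and slot against the outline fit.

```bash
python3 - <<'E'
from h import *
im=cv2.imread("pics/w2.png").astype(float);f=np.load("pics/w1.npz");C=(f["K"],float(f["k"]),f["R"],f["t"]);d=f["d"]
o=np.array([503.5,-160.3]);X=np.array([.0238,-.9997]);Y=np.array([.9997,.0238])
xs=np.arange(-120,110,1.);ys=np.arange(-30,31,1.)
G=np.array([[*(o+x*X+y*Y),45] for x in xs for y in ys]);uv=proj(C,G).astype(np.float32)
S=cv2.remap(im.min(2).astype(np.float32),uv[:,0].reshape(len(xs),-1),uv[:,1].reshape(len(xs),-1),1)
M=S<85
for x in(-100,-90,-80,-40,-20,0,20,40,60,80):
    r=np.where(M[int(x+120)])[0];print(x,(ys[r.min()],ys[r.max()]) if len(r) else None)
r=np.where(M[:,30])[0];print("x range centre",xs[r.min()],xs[r.max()])
c=np.where(M[:40,22:38].mean(1)>.6)[0];print(xs[c.min()])
# depth along centre
P=[];
for x in range(-100,96,6):
    out=[]
    for y in(-4,0,3):
        u,v=proj(C,[[*(o+x*X+y*Y),45]])[0].round().astype(int);out.append(round(float(pts(C,[[u,v]],[d[v,u]])[0,2])))
    P.append((x,out,S[x+120,30].round()))
print(P)
E
```

```text
-100 (np.float64(-15.0), np.float64(14.0))
-90 (np.float64(-15.0), np.float64(14.0))
-80 (np.float64(-15.0), np.float64(14.0))
-40 (np.float64(-6.0), np.float64(6.0))
-20 (np.float64(-6.0), np.float64(6.0))
0 (np.float64(-6.0), np.float64(6.0))
20 (np.float64(-6.0), np.float64(6.0))
40 (np.float64(-6.0), np.float64(6.0))
60 (np.float64(-6.0), np.float64(6.0))
80 (np.float64(-7.0), np.float64(6.0))
x range centre -105.0 89.0
-105.0
[(-100, [28, 26, 27], np.float32(76.0)), (-94, [27, 27, 27], np.float32(77.0)), (-88, [27, 28, 27], np.float32(80.0)), (-82, [27, 27, 27], np.float32(80.0)), (-76, [27, 28, 27], np.float32(81.0)), (-70, [26, 28, 28], np.float32(81.0)), (-64, [27, 27, 26], np.float32(51.0)), (-58, [27, 27, 27], np.float32(51.0)), (-52, [27, 27, 27], np.float32(51.0)), (-46, [26, 27, 28], np.float32(52.0)), (-40, [28, 27, 27], np.float32(49.0)), (-34, [27, 29, 27], np.float32(51.0)), (-28, [27, 27, 27], np.float32(51.0)), (-22, [28, 26, 26], np.float32(52.0)), (-16, [27, 27, 27], np.float32(51.0)), (-10, [28, 29, 27], np.float32(49.0)), (-4, [15, 16, 15], np.float32(52.0)), (2, [15, 15, 14], np.float32(52.0)), (8, [17, 15, 15], np.float32(51.0)), (14, [16, 15, 15], np.float32(51.0)), (20, [17, 16, 16], np.float32(54.0)), (26, [28, 27, 28], np.float32(48.0)), (32, [27, 27, 29], np.float32(51.0)), (38, [26, 26, 29], np.float32(49.0)), (44, [27, 27, 28], np.float32(51.0)), (50, [28, 27, 27], np.float32(52.0)), (56, [28, 26, 25], np.float32(52.0)), (62, [26, 26, 28], np.float32(53.0)), (68, [27, 27, 28], np.float32(53.0)), (74, [27, 27, 27], np.float32(51.0)), (80, [28, 26, 29], np.float32(53.0)), (86, [27, 27, 27], np.float32(50.0)), (92, [45, 46, 47], np.float32(195.0))]
```

The fit agrees with the mouth and slot to about 0.5 mm, and depth suggests the keyway spans x from about -8 to +24. Next I'll move above the pin and turn the jaws to its flats.

Request:
{"op": "servo_tool", "data": {
  "targets": [
    {"x": -442, "y": 75, "z": 166, "rx": 0, "ry": -0.96, "rz": 0},
    {"x": -442, "y": 75, "z": 166, "rx": 0, "ry": -0.96, "rz": 0},
    {"x": -442, "y": 75, "z": 166, "rx": 0, "ry": -0.96, "rz": 0},
    {"x": -442, "y": 75, "z": 166, "rx": 0, "ry": -0.96, "rz": 0},
    {"x": -442, "y": 75, "z": 166, "rx": 0, "ry": -0.96, "rz": 0},
    {"x": -442, "y": 75, "z": 166, "rx": 0, "ry": -0.96, "rz": 0},
    {"x": -442, "y": 75, "z": 166, "rx": 0, "ry": -0.96, "rz": 0},
    {"x": -442, "y": 75, "z": 166, "rx": 0, "ry": -0.96, "rz": 0},
    {"x": -442, "y": 75, "z": 166, "rx": 0, "ry": -0.96, "rz": 0},
    {"x": -442, "y": 75, "z": 166, "rx": 0, "ry": -0.96, "rz": 0},
    {"x": -442, "y": 75, "z": 166, "rx": 0, "ry": -0.96, "rz": 0},
    {"x": -442, "y": 75, "z": 166, "rx": 0, "ry": -0.96, "rz": 0},
    {"x": -442, "y": 75, "z": 166, "rx": 0, "ry": -0.96, "rz": 0},
    {"x": -442, "y": 75, "z": 166, "rx": 0, "ry": -0.96, "rz": 0},
    {"x": -442, "y": 75, "z": 166, "rx": 0, "ry": -0.96, "rz": 0},
    {"x": -442, "y": 75, "z": 166, "rx": 0, "ry": -0.96, "rz": 0},
    {"x": -442, "y": 75, "z": 166, "rx": 0, "ry": -0.96, "rz": 0}
  ],
  "grip": 60
}}

```text
t: 2.87
tcp_pos: [519.9, 308.1, 235.7]
tcp_rot: [[0.959, 0.001, 0.285], [-0.285, 0.0, 0.959], [0.0, -1.0, 0.0]]
wrist_force: [0.7, -0.2, 0.2]
finger_gap: 0.704
```

```bash
python3 - <<'E'
from h import *
C=cam("wrist");im,d=manip.grab_frame("wrist");cv2.imwrite("pics/w3.png",im);np.savez("pics/w3.npz",d=d,K=C[0],k=C[1],R=C[2],t=C[3])
vv,uu=np.mgrid[0:400,0:640];P=pts(C,np.c_[uu.ravel(),vv.ravel()],d.ravel()).reshape(400,640,3);Z=P[...,2]
k=((Z>95)&(Z<107)&(np.hypot(P[...,0]-519,P[...,1]-308)<25)&(d>0)).astype(np.uint8)
cs=max(cv2.findContours(k,0,1)[0],key=cv2.contourArea)[:,0].astype(float)
w=plane(C,cs,100);r=cv2.minAreaRect(w[:,:2].astype(np.float32));print(r,cv2.boxPoints(r),np.median(Z[k>0]),cs.mean(0))
s=manip.get_state();print(s["tcp_pos"],s["tcp_rot"].round(3).tolist(),s["qpos"],s["finger_gap"])
E
```

```text
((520.6563720703125, 309.83502197265625), (22.4455509185791, 21.62188148498535), 73.40499114990234) [[507.09045 302.16736]
 [527.81177 295.99207]
 [534.2223  317.5027 ]
 [513.501   323.67798]] 101.15543456806843 [317.41666667 192.54166667]
[519.8669291  308.27646729 235.69695879] [[0.959, 0.001, 0.285], [-0.285, 0.0, 0.959], [0.0, -1.0, 0.0]] [ 4.00512659e-01  4.05250483e-01  1.27793759e-01  1.29280832e+00
 -4.24723394e-05  2.25989452e+00] 0.6987630847888219
```

View pics/w3.png

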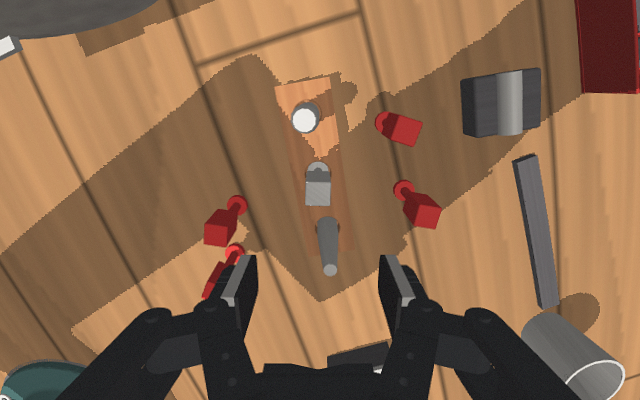

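The pin is centred ahead of the jaws at about (318,190), aligned to within 0.01 rad. I'll descend, grip and lift a little.

Request:
{"op": "servo_tool", "data": {
  "targets": [
    {"x": 0.4, "y": 40, "z": 1.7, "rx": 0, "ry": 0, "rz": 0},
    {"x": 0.4, "y": 75, "z": 1.7, "rx": 0, "ry": 0, "rz": 0},
    {"x": 0.4, "y": 100, "z": 1.7, "rx": 0, "ry": 0, "rz": 0},
    {"x": 0.4, "y": 125, "z": 1.7, "rx": 0, "ry": 0, "rz": 0},
    {"x": 0.4, "y": 145, "z": 1.7, "rx": 0, "ry": 0, "rz": 0},
    {"x": 0.4, "y": 154, "z": 1.7, "rx": 0, "ry": 0, "rz": 0},
    {"x": 0.4, "y": 154, "z": 1.7, "rx": 0, "ry": 0, "rz": 0},
    {"x": 0.4, "y": 154, "z": 1.7, "rx": 0, "ry": 0, "rz": 0},
    {"x": 0.4, "y": 154, "z": 1.7, "rx": 0, "ry": 0, "rz": 0}
  ],
  "grip": 60
}}

```text
t: 3.67
tcp_pos: [521.2, 311.0, 82.7]
tcp_rot: [[0.959, 0.002, 0.283], [-0.283, 0.001, 0.959], [0.002, -1.0, 0.001]]
wrist_force: [0.8, 0.2, -0.2]
finger_gap: 0.696
```

Request:
{"op": "servo_tool", "data": {
  "targets": [
    {"x": 0, "y": 0, "z": 0, "rx": 0, "ry": 0, "rz": 0},
    {"x": 0, "y": 0, "z": 0, "rx": 0, "ry": 0, "rz": 0},
    {"x": 0, "y": 0, "z": 0, "rx": 0, "ry": 0, "rz": 0},
    {"x": 0, "y": 0, "z": 0, "rx": 0, "ry": 0, "rz": 0},
    {"x": 0, "y": 0, "z": 0, "rx": 0, "ry": 0, "rz": 0},
    {"x": 0, "y": 0, "z": 0, "rx": 0, "ry": 0, "rz": 0},
    {"x": 0, "y": 0, "z": 0, "rx": 0, "ry": 0, "rz": 0},
    {"x": 0, "y": 0, "z": 0, "rx": 0, "ry": 0, "rz": 0},
    {"x": 0, "y": 0, "z": 0, "rx": 0, "ry": 0, "rz": 0},
    {"x": 0, "y": 0, "z": 0, "rx": 0, "ry": 0, "rz": 0}
  ],
  "grip": 15,
  "grip_force": 50
}}

```text
t: 4.5
tcp_pos: [520.6, 311.0, 81.4]
tcp_rot: [[0.959, 0.0, 0.283], [-0.283, 0.0, 0.959], [0.0, -1.0, 0.0]]
wrist_force: [2.9, 0.1, 2.4]
finger_gap: 0.251
```

Request:
{"op": "servo_tool", "data": {
  "targets": [
    {"x": 0, "y": -10, "z": 0, "rx": 0, "ry": 0, "rz": 0},
    {"x": 0, "y": -25, "z": 0, "rx": 0, "ry": 0, "rz": 0},
    {"x": 0, "y": -50, "z": 0, "rx": 0, "ry": 0, "rz": 0},
    {"x": 0, "y": -80, "z": 0, "rx": 0, "ry": 0, "rz": 0},
    {"x": 0, "y": -110, "z": 0, "rx": 0, "ry": 0, "rz": 0},
    {"x": 0, "y": -140, "z": 0, "rx": 0, "ry": 0, "rz": 0},
    {"x": 0, "y": -150, "z": 0, "rx": 0, "ry": 0, "rz": 0},
    {"x": 0, "y": -150, "z": 0, "rx": 0, "ry": 0, "rz": 0},
    {"x": 0, "y": -150, "z": 0, "rx": 0, "ry": 0, "rz": 0}
  ],
  "grip": 15,
  "grip_force": 90
}}

```text
t: 5.25
tcp_pos: [520.2, 310.8, 231.2]
tcp_rot: [[0.959, -0.0, 0.283], [-0.283, -0.0, 0.959], [-0.0, -1.0, -0.0]]
wrist_force: [0.6, 0.3, -3.0]
finger_gap: 0.243
```

Request:
{"op": "servo_tool", "data": {
  "targets": [
    {"x": 10, "y": 0, "z": -35, "rx": 0, "ry": 0.1, "rz": 0},
    {"x": 18, "y": 0, "z": -70, "rx": 0, "ry": 0.2, "rz": 0},
    {"x": 26, "y": 0, "z": -105, "rx": 0, "ry": 0.3, "rz": 0},
    {"x": 34, "y": 0, "z": -140, "rx": 0, "ry": 0.4, "rz": 0},
    {"x": 42, "y": 0, "z": -175, "rx": 0, "ry": 0.5, "rz": 0},
    {"x": 50, "y": 0, "z": -210, "rx": 0, "ry": 0.6, "rz": 0},
    {"x": 58, "y": 0, "z": -245, "rx": 0, "ry": 0.7, "rz": 0},
    {"x": 66, "y": 0, "z": -280, "rx": 0, "ry": 0.8, "rz": 0},
    {"x": 74, "y": 0, "z": -310, "rx": 0, "ry": 0.9, "rz": 0},
    {"x": 82, "y": 0, "z": -340, "rx": 0, "ry": 0.96, "rz": 0},
    {"x": 87, "y": 0, "z": -360, "rx": 0, "ry": 0.96, "rz": 0},
    {"x": 89, "y": 0, "z": -370, "rx": 0, "ry": 0.96, "rz": 0},
    {"x": 89, "y": 0, "z": -370, "rx": 0, "ry": 0.96, "rz": 0},
    {"x": 89, "y": 0, "z": -370, "rx": 0, "ry": 0.96, "rz": 0},
    {"x": 89, "y": 0, "z": -370, "rx": 0, "ry": 0.96, "rz": 0},
    {"x": 89, "y": 0, "z": -370, "rx": 0, "ry": 0.96, "rz": 0}
  ]
}}

```text
t: 6.58
tcp_pos: [500.9, -68.1, 231.0]
tcp_rot: [[0.32, -0.001, 0.948], [-0.948, 0.0, 0.32], [-0.001, -1.0, -0.0]]
wrist_force: [-0.1, 0.1, -1.9]
finger_gap: 0.244
```

```bash
python3 - <<'E'
from h import *
C=cam("wrist");im,d=manip.grab_frame("wrist");cv2.imwrite("pics/w4.png",im)
s=manip.get_state();print(s["tcp_pos"],s["tcp_rot"].round(3).tolist(),s["wrist_force"],s["finger_gap"],s["qpos"])
vv,uu=np.mgrid[0:400,0:640];P=pts(C,np.c_[uu.ravel(),vv.ravel()],d.ravel()).reshape(400,640,3)
T=(P-s["tcp_pos"])@s["tcp_rot"]  # tool coords
# pin: foot region, y tool 55..80
for lo,hi in((-25,-14),(25,50),(55,64),(64,80)):
    k=(T[...,1]>lo)&(T[...,1]<hi)&(np.abs(T[...,0])<25)&(np.abs(T[...,2])<25)&(d>0)
    if k.sum():q=T[k];vs,us=np.where(k);print(lo,hi,k.sum(),q.min(0).round(1),q.max(0).round(1),q.mean(0).round(1),us.min(),us.max(),vs.min(),vs.max())
cv2.imwrite("pics/w4c.png",cv2.resize(im[100:400,180:480],None,fx=2,fy=2))
E
```

```text
[500.98019807 -68.14587261 231.11830556] [[0.32, -0.0, 0.948], [-0.948, 0.0, 0.32], [-0.0, -1.0, -0.0]] [-0.86483504  0.72435086 -1.68344655] 0.2468800929772413 [-2.96565773e-01  2.37005475e-01 -1.37144937e-01  1.19704174e+00
  1.28518507e-04  2.51972281e+00]
-25 -14 3722 [-23.5 -25.  -11.9] [ 24.5 -14.   13.9] [  0.4 -18.9   2.6] 254 382 280 338
25 50 175 [-4.7 33.7 -0.6] [ 4.8 49.6  4.1] [ 0.2 42.1  2.7] 309 325 234 245
55 64 415 [-11.1  55.  -11.4] [11.6 64.  10.6] [-0.2 62.6  1. ] 300 335 214 245
64 80 408 [-11.7  64.  -11.4] [11.8 71.9 10.6] [ 0.7 65.5  3.3] 299 335 210 244
```

View pics/w4c.png

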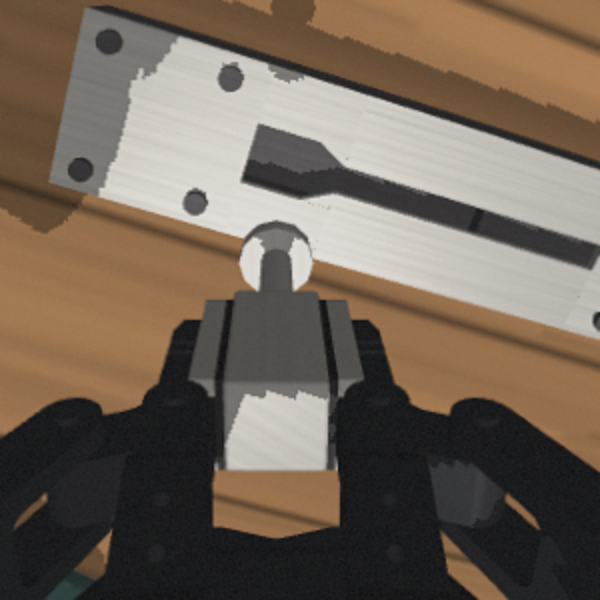

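The pin hangs upright in the jaws, with the foot at about (317,228) in the full frame and its axis within 1 mm of the TCP line. I'll align it over the mouth and lower.

Request:
{"op": "servo_tool", "data": {
  "targets": [
    {"x": 2, "y": 20, "z": 0.2, "rx": 0, "ry": 0, "rz": 0},
    {"x": 2, "y": 50, "z": 0.2, "rx": 0, "ry": 0, "rz": 0},
    {"x": 2, "y": 75, "z": 0.2, "rx": 0, "ry": 0, "rz": 0},
    {"x": 2, "y": 95, "z": 0.2, "rx": 0, "ry": 0, "rz": 0},
    {"x": 2, "y": 105, "z": 0.2, "rx": 0, "ry": 0, "rz": 0},
    {"x": 2, "y": 108, "z": 0.2, "rx": 0, "ry": 0, "rz": 0},
    {"x": 2, "y": 110, "z": 0.2, "rx": 0, "ry": 0, "rz": 0},
    {"x": 2, "y": 112, "z": 0.2, "rx": 0, "ry": 0, "rz": 0},
    {"x": 2, "y": 114, "z": 0.2, "rx": 0, "ry": 0, "rz": 0},
    {"x": 2, "y": 115, "z": 0.2, "rx": 0, "ry": 0, "rz": 0},
    {"x": 2, "y": 115, "z": 0.2, "rx": 0, "ry": 0, "rz": 0},
    {"x": 2, "y": 115, "z": 0.2, "rx": 0, "ry": 0, "rz": 0}
  ]
}}

```text
t: 7.63
tcp_pos: [502.0, -71.0, 116.6]
tcp_rot: [[0.318, 0.0, 0.948], [-0.948, -0.0, 0.318], [0.0, -1.0, 0.0]]
wrist_force: [-0.3, 0.1, -1.5]
finger_gap: 0.249
```

Request:
{"op": "servo_tool", "data": {
  "targets": [
    {"x": -1, "y": 2, "z": 0, "rx": 0, "ry": 0, "rz": 0},
    {"x": -1, "y": 5, "z": 0, "rx": 0, "ry": 0, "rz": 0},
    {"x": -1, "y": 8, "z": 0, "rx": 0, "ry": 0, "rz": 0},
    {"x": -1, "y": 11, "z": 0, "rx": 0, "ry": 0, "rz": 0},
    {"x": -1, "y": 13, "z": 0, "rx": 0, "ry": 0, "rz": 0},
    {"x": -1, "y": 14, "z": 0, "rx": 0, "ry": 0, "rz": 0},
    {"x": -1, "y": 15, "z": 0, "rx": 0, "ry": 0, "rz": 0},
    {"x": -1, "y": 15, "z": 0, "rx": 0, "ry": 0, "rz": 0},
    {"x": -1, "y": 15, "z": 0, "rx": 0, "ry": 0, "rz": 0}
  ]
}}

```text
t: 8.38
tcp_pos: [501.6, -70.0, 101.3]
tcp_rot: [[0.318, 0.0, 0.948], [-0.948, -0.0, 0.318], [0.0, -1.0, 0.0]]
wrist_force: [0.3, 0.0, -1.8]
finger_gap: 0.247
```

Still free, at -1.8 N (the pin's own weight). I'll step down until the foot touches the bar.

Request:
{"op": "servo_tool", "data": {
  "targets": [
    {"x": 0, "y": 0.7, "z": 0, "rx": 0, "ry": 0, "rz": 0},
    {"x": 0, "y": 1.4, "z": 0, "rx": 0, "ry": 0, "rz": 0},
    {"x": 0, "y": 2, "z": 0, "rx": 0, "ry": 0, "rz": 0},
    {"x": 0, "y": 2.5, "z": 0, "rx": 0, "ry": 0, "rz": 0},
    {"x": 0, "y": 2.5, "z": 0, "rx": 0, "ry": 0, "rz": 0},
    {"x": 0, "y": 2.5, "z": 0, "rx": 0, "ry": 0, "rz": 0}
  ]
}}

```text
t: 8.88
tcp_pos: [501.7, -70.1, 98.9]
tcp_rot: [[0.318, 0.0, 0.948], [-0.948, -0.0, 0.318], [0.0, -1.0, 0.0]]
wrist_force: [-0.4, -0.7, 2.9]
finger_gap: 0.244
```

Contact force is about 4.7 N. Now I'll draw the pin along the slot, since block +x is tool (0.955, 0, -0.295).

Request:
{"op": "servo_tool", "data": {
  "targets": [
    {"x": 2, "y": 0, "z": -0.6, "rx": 0, "ry": 0, "rz": 0},
    {"x": 4, "y": 0, "z": -1.2, "rx": 0, "ry": 0, "rz": 0},
    {"x": 6, "y": 0, "z": -1.9, "rx": 0, "ry": 0, "rz": 0},
    {"x": 8, "y": 0, "z": -2.5, "rx": 0, "ry": 0, "rz": 0},
    {"x": 10, "y": 0, "z": -3.1, "rx": 0, "ry": 0, "rz": 0},
    {"x": 12, "y": 0, "z": -3.7, "rx": 0, "ry": 0, "rz": 0},
    {"x": 14, "y": 0, "z": -4.3, "rx": 0, "ry": 0, "rz": 0},
    {"x": 16, "y": 0, "z": -4.9, "rx": 0, "ry": 0, "rz": 0},
    {"x": 18, "y": 0, "z": -5.6, "rx": 0, "ry": 0, "rz": 0},
    {"x": 20, "y": 0, "z": -6.2, "rx": 0, "ry": 0, "rz": 0},
    {"x": 22, "y": 0, "z": -6.8, "rx": 0, "ry": 0, "rz": 0},
    {"x": 24, "y": 0, "z": -7.4, "rx": 0, "ry": 0, "rz": 0},
    {"x": 26, "y": 0, "z": -8, "rx": 0, "ry": 0, "rz": 0},
    {"x": 28, "y": 0, "z": -8.6, "rx": 0, "ry": 0, "rz": 0},
    {"x": 30, "y": 0, "z": -9.3, "rx": 0, "ry": 0, "rz": 0}
  ]
}}

```text
t: 10.13
tcp_pos: [502.3, -101.7, 98.8]
tcp_rot: [[0.318, 0.0, 0.948], [-0.948, -0.0, 0.318], [0.0, -1.0, 0.0]]
wrist_force: [-0.8, 2.8, 2.8]
finger_gap: 0.248
```

Request:
{"op": "servo_tool", "data": {
  "targets": [
    {"x": 2, "y": 0, "z": -0.6, "rx": 0, "ry": 0, "rz": 0},
    {"x": 4, "y": 0, "z": -1.2, "rx": 0, "ry": 0, "rz": 0},
    {"x": 6, "y": 0, "z": -1.9, "rx": 0, "ry": 0, "rz": 0},
    {"x": 8, "y": 0, "z": -2.5, "rx": 0, "ry": 0, "rz": 0},
    {"x": 10, "y": 0, "z": -3.1, "rx": 0, "ry": 0, "rz": 0},
    {"x": 12, "y": 0, "z": -3.7, "rx": 0, "ry": 0, "rz": 0},
    {"x": 14, "y": 0, "z": -4.3, "rx": 0, "ry": 0, "rz": 0},
    {"x": 16, "y": 0, "z": -4.9, "rx": 0, "ry": 0, "rz": 0},
    {"x": 18, "y": 0, "z": -5.6, "rx": 0, "ry": 0, "rz": 0},
    {"x": 20, "y": 0, "z": -6.2, "rx": 0, "ry": 0, "rz": 0}
  ]
}}

```text
t: 10.97
tcp_pos: [502.8, -122.6, 98.8]
tcp_rot: [[0.318, -0.0, 0.948], [-0.948, 0.0, 0.318], [-0.0, -1.0, 0.0]]
wrist_force: [-0.5, 2.7, 2.7]
finger_gap: 0.245
```

Request:
{"op": "servo_tool", "data": {
  "targets": [
    {"x": 2, "y": 0, "z": -0.6, "rx": 0, "ry": 0, "rz": 0},
    {"x": 4, "y": 0, "z": -1.2, "rx": 0, "ry": 0, "rz": 0},
    {"x": 6, "y": 0, "z": -1.9, "rx": 0, "ry": 0, "rz": 0},
    {"x": 8, "y": 0, "z": -2.5, "rx": 0, "ry": 0, "rz": 0},
    {"x": 10, "y": 0, "z": -3.1, "rx": 0, "ry": 0, "rz": 0},
    {"x": 12, "y": 0, "z": -3.7, "rx": 0, "ry": 0, "rz": 0},
    {"x": 14, "y": 0, "z": -4.3, "rx": 0, "ry": 0, "rz": 0},
    {"x": 16, "y": 0, "z": -4.9, "rx": 0, "ry": 0, "rz": 0},
    {"x": 18, "y": 0, "z": -5.6, "rx": 0, "ry": 0, "rz": 0},
    {"x": 20, "y": 0, "z": -6.2, "rx": 0, "ry": 0, "rz": 0},
    {"x": 22, "y": 0, "z": -6.8, "rx": 0, "ry": 0, "rz": 0},
    {"x": 24, "y": 0, "z": -7.4, "rx": 0, "ry": 0, "rz": 0},
    {"x": 26, "y": 0, "z": -8, "rx": 0, "ry": 0, "rz": 0},
    {"x": 28, "y": 0, "z": -8.6, "rx": 0, "ry": 0, "rz": 0},
    {"x": 30, "y": 0, "z": -9.3, "rx": 0, "ry": 0, "rz": 0}
  ]
}}

```text
t: 12.22
tcp_pos: [503.5, -154.0, 98.8]
tcp_rot: [[0.318, -0.0, 0.948], [-0.948, 0.0, 0.318], [-0.0, -1.0, -0.0]]
wrist_force: [0.9, 2.4, 2.7]
finger_gap: 0.244
```

Request:
{"op": "servo_tool", "data": {
  "targets": [
    {"x": 1, "y": 0, "z": -0.3, "rx": 0, "ry": 0, "rz": 0},
    {"x": 2, "y": 0, "z": -0.6, "rx": 0, "ry": 0, "rz": 0},
    {"x": 3, "y": 0, "z": -0.9, "rx": 0, "ry": 0, "rz": 0},
    {"x": 4, "y": 0, "z": -1.2, "rx": 0, "ry": 0, "rz": 0},
    {"x": 5, "y": 0, "z": -1.5, "rx": 0, "ry": 0, "rz": 0},
    {"x": 5, "y": 0, "z": -1.5, "rx": 0, "ry": 0, "rz": 0}
  ]
}}

```text
t: 12.72
tcp_pos: [503.7, -159.2, 98.8]
tcp_rot: [[0.318, -0.0, 0.948], [-0.948, -0.0, 0.318], [0.0, -1.0, -0.0]]
wrist_force: [0.4, 1.0, 3.5]
finger_gap: 0.246
```

Request:
{"op": "servo_tool", "data": {
  "targets": [
    {"x": 1, "y": 0, "z": -0.3, "rx": 0, "ry": 0, "rz": 0},
    {"x": 2, "y": 0, "z": -0.6, "rx": 0, "ry": 0, "rz": 0},
    {"x": 3, "y": 0, "z": -0.9, "rx": 0, "ry": 0, "rz": 0},
    {"x": 4, "y": 0, "z": -1.2, "rx": 0, "ry": 0, "rz": 0},
    {"x": 4, "y": 0, "z": -1.2, "rx": 0, "ry": 0, "rz": 0}
  ]
}}

```text
t: 13.13
tcp_pos: [503.8, -163.5, 98.8]
tcp_rot: [[0.318, 0.0, 0.948], [-0.948, -0.0, 0.318], [0.0, -1.0, -0.0]]
wrist_force: [0.1, 0.5, 1.7]
finger_gap: 0.245
```

Request:
{"op": "servo_tool", "data": {
  "targets": [
    {"x": 1, "y": 0, "z": -0.3, "rx": 0, "ry": 0, "rz": 0},
    {"x": 2, "y": 0, "z": -0.6, "rx": 0, "ry": 0, "rz": 0},
    {"x": 3, "y": 0, "z": -0.9, "rx": 0, "ry": 0, "rz": 0},
    {"x": 3, "y": 0, "z": -0.9, "rx": 0, "ry": 0, "rz": 0}
  ]
}}

```text
t: 13.47
tcp_pos: [503.8, -166.5, 98.6]
tcp_rot: [[0.318, -0.0, 0.948], [-0.948, -0.0, 0.318], [-0.0, -1.0, -0.0]]
wrist_force: [0.3, -0.3, -2.1]
finger_gap: 0.243
```

The supporting force vanished at x of about +5 to +6.5, so the foot is over the keyway, as the depth reading suggested. I'll go 3 mm further towards its centre, then lower gently.

Request:
{"op": "servo_tool", "data": {
  "targets": [
    {"x": 1.5, "y": 0, "z": -0.4, "rx": 0, "ry": 0, "rz": 0},
    {"x": 2.8, "y": 0, "z": -0.8, "rx": 0, "ry": 0, "rz": 0},
    {"x": 2.8, "y": 1, "z": -0.8, "rx": 0, "ry": 0, "rz": 0},
    {"x": 2.8, "y": 2, "z": -0.8, "rx": 0, "ry": 0, "rz": 0},
    {"x": 2.8, "y": 3, "z": -0.8, "rx": 0, "ry": 0, "rz": 0},
    {"x": 2.8, "y": 3, "z": -0.8, "rx": 0, "ry": 0, "rz": 0}
  ]
}}

```text
t: 13.97
tcp_pos: [503.9, -169.1, 95.5]
tcp_rot: [[0.318, -0.0, 0.948], [-0.948, 0.0, 0.318], [-0.0, -1.0, -0.0]]
wrist_force: [-0.4, 0.5, -2.2]
finger_gap: 0.248
```

Request:
{"op": "servo_tool", "data": {
  "targets": [
    {"x": 0, "y": 1, "z": 0, "rx": 0, "ry": 0, "rz": 0},
    {"x": 0, "y": 2, "z": 0, "rx": 0, "ry": 0, "rz": 0},
    {"x": 0, "y": 2.5, "z": 0, "rx": 0, "ry": 0, "rz": 0},
    {"x": 0, "y": 2.5, "z": 0, "rx": 0, "ry": 0, "rz": 0}
  ]
}}

```text
t: 14.3
tcp_pos: [504.0, -169.1, 93.1]
tcp_rot: [[0.318, -0.0, 0.948], [-0.948, 0.0, 0.318], [-0.0, -1.0, -0.0]]
wrist_force: [0.2, 0.1, -2.4]
finger_gap: 0.243
```

Request:
{"op": "servo_tool", "data": {
  "targets": [
    {"x": 0, "y": 1, "z": 0, "rx": 0, "ry": 0, "rz": 0},
    {"x": 0, "y": 2, "z": 0, "rx": 0, "ry": 0, "rz": 0},
    {"x": 0, "y": 3, "z": 0, "rx": 0, "ry": 0, "rz": 0},
    {"x": 0, "y": 4, "z": 0, "rx": 0, "ry": 0, "rz": 0},
    {"x": 0, "y": 4, "z": 0, "rx": 0, "ry": 0, "rz": 0}
  ]
}}

```text
t: 14.72
tcp_pos: [503.9, -169.2, 89.0]
tcp_rot: [[0.318, -0.0, 0.948], [-0.948, 0.0, 0.318], [-0.0, -1.0, -0.0]]
wrist_force: [-0.1, -0.5, -3.2]
finger_gap: 0.243
```

Request:
{"op": "servo_tool", "data": {
  "targets": [
    {"x": 0, "y": 0.5, "z": 0, "rx": 0, "ry": 0, "rz": 0},
    {"x": 0, "y": 1, "z": 0, "rx": 0, "ry": 0, "rz": 0},
    {"x": 0, "y": 1.3, "z": 0, "rx": 0, "ry": 0, "rz": 0},
    {"x": 0, "y": 1.3, "z": 0, "rx": 0, "ry": 0, "rz": 0},
    {"x": 0, "y": 1.3, "z": 0, "rx": 0, "ry": 0, "rz": 0}
  ]
}}

```text
t: 15.13
tcp_pos: [504.1, -169.2, 88.1]
tcp_rot: [[0.318, 0.0, 0.948], [-0.948, -0.0, 0.318], [0.0, -1.0, 0.0]]
wrist_force: [-0.5, -0.1, 1.3]
finger_gap: 0.244
```

Floor contact is light, about 3.5 N at TCP z 88.1, which puts the pin 10.7 mm below its bar height. I'll let go, rise clear and look.

Request:
{"op": "servo_tool", "data": {
  "targets": [
    {"x": 0, "y": 0, "z": 0, "rx": 0, "ry": 0, "rz": 0},
    {"x": 0, "y": 0, "z": 0, "rx": 0, "ry": 0, "rz": 0},
    {"x": 0, "y": 0, "z": 0, "rx": 0, "ry": 0, "rz": 0},
    {"x": 0, "y": 0, "z": 0, "rx": 0, "ry": 0, "rz": 0},
    {"x": 0, "y": 0, "z": 0, "rx": 0, "ry": 0, "rz": 0},
    {"x": 0, "y": 0, "z": 0, "rx": 0, "ry": 0, "rz": 0},
    {"x": 0, "y": 0, "z": 0, "rx": 0, "ry": 0, "rz": 0},
    {"x": 0, "y": 0, "z": 0, "rx": 0, "ry": 0, "rz": 0}
  ],
  "grip": 55
}}

```text
t: 15.8
tcp_pos: [504.0, -169.2, 88.0]
tcp_rot: [[0.318, 0.0, 0.948], [-0.948, 0.0, 0.318], [-0.0, -1.0, 0.0]]
wrist_force: [0.1, -0.2, -0.2]
finger_gap: 0.645
```

Request:
{"op": "servo_tool", "data": {
  "targets": [
    {"x": 0, "y": -10, "z": 0, "rx": 0, "ry": 0, "rz": 0},
    {"x": 0, "y": -30, "z": 0, "rx": 0, "ry": 0, "rz": 0},
    {"x": 0, "y": -60, "z": 0, "rx": 0, "ry": 0, "rz": 0},
    {"x": 0, "y": -90, "z": 0, "rx": 0, "ry": 0, "rz": 0},
    {"x": 0, "y": -120, "z": 0, "rx": 0, "ry": 0, "rz": 0},
    {"x": 0, "y": -140, "z": 0, "rx": 0, "ry": 0, "rz": 0},
    {"x": 0, "y": -150, "z": 0, "rx": 0, "ry": 0, "rz": 0},
    {"x": 0, "y": -150, "z": 0, "rx": 0, "ry": 0, "rz": 0},
    {"x": 0, "y": -150, "z": 0, "rx": 0, "ry": 0, "rz": 0}
  ]
}}

```text
t: 16.55
tcp_pos: [504.1, -169.3, 237.8]
tcp_rot: [[0.318, 0.0, 0.948], [-0.948, -0.0, 0.318], [0.0, -1.0, 0.0]]
wrist_force: [-0.4, 0.1, -0.4]
finger_gap: 0.644
```

```bash
python3 - <<'E'
from h import *
C=cam("wrist");im,d=manip.grab_frame("wrist");cv2.imwrite("pics/w5.png",im)
vv,uu=np.mgrid[0:400,0:640];P=pts(C,np.c_[uu.ravel(),vv.ravel()],d.ravel()).reshape(400,640,3);Z=P[...,2]
k=((Z>98)&(Z<122)&(np.hypot(P[...,0]-504,P[...,1]+169)<25)&(d>0)).astype(np.uint8)
q=P[k>0];t=Z[k>0];top=q[t>np.percentile(t,60)];A=np.c_[top[:,:2],np.ones(len(top))]
print(k.sum(),np.percentile(t,[50,90]),np.median(top,0),np.linalg.lstsq(A,top[:,2],rcond=None)[0][:2])
cs=max(cv2.findContours(((k>0)&(Z>103)).astype(np.uint8),0,1)[0],key=cv2.contourArea)[:,0].astype(float)
print(cv2.minAreaRect(plane(C,cs,106)[:,:2].astype(np.float32)))
b=(np.abs(Z-46)<6)&(np.hypot(P[...,0]-504,P[...,1]+169)<150)&(d>0);print("cover z",np.median(Z[b]))
E
```

```text
699 [107.17648796 108.07866909] [ 503.21385745 -169.3172238   107.79089497] [0.00334768 0.00034091]
((503.4519958496094, -169.8465576171875), (22.344451904296875, 21.516826629638672), 18.50310516357422)
cover z 46.287463726888845
```

View pics/w5.png

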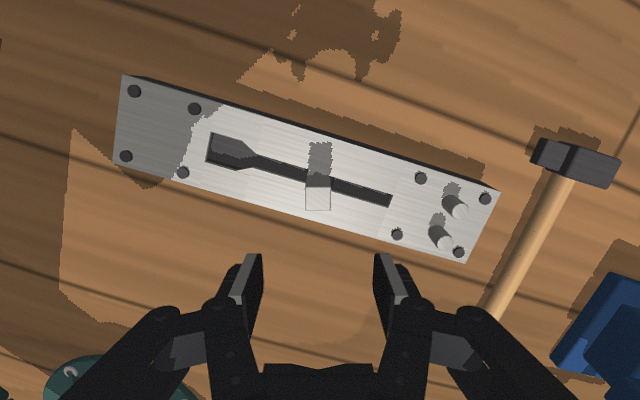

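The pin stands upright at about (318,195) with the gripper clear. Its top is 61 mm above the cover, so the handle centre is at 85–86 mm. I'm handing in.

```bash
python3 -c "
from workcell import manip
print(manip.finish_job())"
```

```text
the job is handed in; nothing more can be done
None
```

I took the square-headed steel pin from the middle rack hole and lowered its foot through the mouth of the guide block. I then drew it along the slot, pressing on the bar with about 4.7 N. It dropped into the keyway at block x of about +5 mm, was seated at about +9 mm with 3–4 N, and I let go. The job was handed in about 17 s into the 72 s allowed; no verdict was reported.

**Last checks** (wrist camera, gripper risen clear, no force on the wrist):
- **Height:** the pin's top is 60.9 mm above the cover, so the handle centre is about 85–86 mm above the bench, fully home. The raw depth readings were 1–2 mm high, so I measured from the cover.
- **Upright and centred:** the head's top is level to within 0.005 rad, and the pin is within about 0.5 mm of the slot's centre line.
- **Other tools:** I did not measure the bystander tools afterwards. No wrist reading showed any contact apart from the pin, and the hammer looked unmoved in the last picture.

No check failed. The first move call was refused for leaving fields out, so nothing moved, and I resent it complete.

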